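Slide the planter under the grow light beside the cactus

TASK

Put the wooden planter on the low plant rack, in whichever of the two places under the grow light is still free: fully home against the back stop, in the middle of its place, square to the rack, with its ball knob facing out to the front. The light bar is too low to lower it straight in, so stand it on the front of the rack and then slide it home from the knob end. Keep the planter upright throughout and leave the potted cactus where it stands.

Things in the scene. Friction and masses are not known exactly. Their poses are not given: they have to be found in the camera images.
- planter: wooden planter box, 160 long (x) by 90 wide (y) by 50 high, solid, filled to the rim, about 0.65 kg; at x = +-45 mm a succulent rosette 15 mm above the rim, 34 mm in radius; an arched handle across the middle; a ball knob on its -x end. Origin: centre of the underside; z up. Starts on the table left or right of the rack
- planter_handle (a point): middle of the planter's handle bar: 14 x 14 mm square bar along the planter's y, 66 mm clear between its two uprights (14 mm in x, 12 in y); bar centre 100 mm above the planter's underside, open below the bar for 43 mm
- planter_knob (a point): centre of the planter's 24 mm ball knob, on a 10 mm stem; 110 mm from the planter's centre along its -x and 35 mm above its underside (30 mm out from the end face)
- rack: fixed low steel plant rack, its front (-x) to the robot. Origin on the table, midway under the two places. Flat deck 40 mm above the table, x = -185 to +95 mm, y = +-125 mm. Back stop: 18 mm high strip on the deck, front face at x = +82 mm; a planter that is home touches it. A strip 3 mm high, 8 wide along y = 0 parts the two places
- place_left (a point): deck surface at the left place (rack y = +65 mm): the planter's origin belongs here, or up to 2 mm further back; axes as the rack's
- place_right (a point): deck surface at the right place (rack y = -65 mm): the same for the right place
- lamp_front (a point): middle of the lower front edge of the rack's light bar, which spans both places along rack y: 60 mm deep (rack x = -35 to +25 mm), underside 152 and top 174 mm above the table, on two 14 mm square posts at rack x = -5, y = +-130 mm, 185 mm high
- cactus: round cactus in a terracotta pot, pot 72 mm across and 52 high, 96 mm high in all; loose, 0.5 kg; stands in one of the two places under the light bar, which is thus taken. Origin: centre of the pot's underside
- can: small steel watering can, a bystander: 90 mm across, 95 high, spout to its +x (reaches 106 mm out, 116 high), handle to -x (77 mm out). Stands on the other side of the rack from the planter. Origin: centre of its underside
There are look-alikes about, which are no part of the job. What is shaped like the cactus but turquoise is not meant.

How it is judged:
At the end, for the whole second after the job is handed in: The planter stands level on the deck at rest in the place without the cactus: within 12 mm of fully home (against the back stop), within 25 mm sideways of the middle of that place, within 8 degrees of square to the rack, knob end to the front; the cactus still stands in its own place (((x of planter in the frame of place_left between -0.012 and 0.012 m and y of planter in the frame of place_left between -0.025 and 0.025 m and horizontal distance between cactus and place_right below 0.045 m) or (x of planter in the frame of place_right between -0.012 and 0.012 m and y of planter in the frame of place_right between -0.025 and 0.025 m and horizontal distance between cactus and place_left below 0.045 m)) and z of planter in the frame of place_left between -0.008 and 0.008 m and angle between the x axis of planter and the x axis of rack, either way round below 0.14 rad and x of planter_knob in the frame of rack below -0.05 m and angle between planter's own z axis and vertical below 0.08 rad and linear speed of each of planter, cactus below 0.02 m/s); the robot touches nothing.
It fails at once if the cactus is shifted by more than 25 mm (distance of cactus from where it was at the start of the episode above 0.025 m).
It fails at once if the cactus is tipped (angle between cactus's own z axis and vertical above 0.4 rad).
It fails at once if the planter is tipped by more than 35 degrees (angle between planter's own z axis and vertical above 0.61 rad).
It also fails if it takes over 54 s, if anything falls off the work surface, if the arm or the gripper's body presses on something with over 40 N, if the wrist force passes 120 N, or if a joint passes its speed limit or range.

ROBOT

A 6-joint arm with a two-finger parallel gripper is mounted at the origin on the work surface. World frame = base frame: x ahead of the robot, y to its left, z up, the work surface at z = 0. Lengths are in m, angles in rad, forces in N, time in s.
With the tool pointing down it reaches from about 0.35 to 0.775 m from the base axis. Payload 5.5 kg.
Tool frame: the origin (TCP) lies between the finger pads; the fingertips stand 19 mm ahead of it and the grasp point (between the pads) is the TCP; z points along the fingers, y is the line along which they close (so a half turn about z gives the same grasp; the last joint's range is limited). The gripper opens to 85 mm and grips with 20 to 120 N. Pads are 22 mm wide; open, the fingers measure 114 mm over their backs; the gripper's body (76 mm by 85 mm) begins 54 mm behind the grasp point. The pads swing forward as they close: fully open they stand 13 mm farther back than shut.
Start: joints at [-0.14, 0.313, 0.046, 1.304, 0, 1.431], TCP at [0.575, -0, 0.25] pointing down, gripper open.
Joint ranges: [-2.76, 2.76], [-0.86, 1.69], [-1.03, 1.26], [-2.2, 2.34], [-1.47, 1.5], [-3.14, 3.14]. Speed limits (rad/s): [2.57, 2.57, 3.14, 3.14, 3.14, 3.14].

INTERFACE

Orientations are given as a unit quaternion [w, x, y, z].
In Python, from workcell import env gives the robot as it stands.
- The arm moves only by the shell command python3 -m pendant 'ROWS' [FORCE]. ROWS is JSON, a list of rows, each an object with "travel": the shift along the tool's x, y, z scaled (see below), a list of three; "rot": the turn, a rotation vector about the tool's x, y, z scaled (see below), a list of three; "fingers": the opening, from -1 (shut) to 1 (fully open). In form: [{"travel": [dx, dy, dz], "rot": [wx, wy, wz], "fingers": fingers}, ...]. A call has 1 to 10 rows; each row is the pose to reach, as a shift and turn from the pose commanded when the call began, along the tool's axes at that moment; what a row does not reach only later rows make up. The controller multiplies each number of a shift by 0.12 m and each number of a turn by 60 degrees. A row lasts 1/10 s, in which the tool goes at most 50 mm and 8.59 degrees, less where a joint would pass 70% of its speed; a pose out of reach is approached as far as the arm can. A call with a number of a shift or a turn outside -1 to 1 is refused whole. A call with a gripper value outside its range is refused whole. The fingers move at their own pace and stop on an object; FORCE is the grip in N (left out, the last holds). Time passes only in rows, so rows that repeat a pose let the fingers close. It gives the time, the measured TCP pose, the force, the opening and the grip force at its end, in the units of the state.
- env.get_state(): the state, without advancing time (a new reading comes with each control period).
- env.read_camera(name): name is "scene" or "side" or "wrist"; returns (picture, depth): 384x512x3 uint8, blue, green, red; 384x512 float32, m along the optical axis (not along the pixel's ray), 0 where there is no reading.
- env.camera_model(name): a dict with "fovy" (degrees; the focal length in pixels is half the picture's height over the tangent of half this angle, whatever the lens; pixels are square), "cx", "cy" (the principal point, pixels), "k1" (the pictures are not rectified: a ray, as slopes to the right and down, at radius r is drawn at 1 + k1 r^2 times it, then the intrinsics apply), "rvec" (rotation vector, rad) and "tvec" (3), from world to camera coordinates, as OpenCV has them; the wrist camera has in their place "T_tool_cam" (4x4, takes a point from camera to tool coordinates, whose origin is the TCP and whose axes are the flange's). Camera axes: x right, y down, z forward; pixel columns grow to the right and rows downward; lengths in m; the calibration is good to about 2 mm. A picture is of the moment at which its call begins: read the wrist's pose just before it. camera_model takes no time and is no camera call.
- env.hand_in(): hands the job in; it is judged then, once.
Trained networks look in the newest picture that a camera, given by its name, has taken for a name from the list of things; names that differ only in an ending like _2 or _b are one class to them, and where a whole thing is asked for, a point or a joint stands for the part that bears it (a point fixed in the world has none). Each returns a list of dicts, best first, with "conf" (0 to 1); they miss things now and then, are a little off and sometimes report something else, mostly with a low value. They report only what shows in the picture. A call takes as long as a camera call. They do not tell look-alikes from the thing itself.
- env.outline_of(camera, target): "mask" (384x512 bool, what is visible of it) and "xy" ([column, row] in pixels, amid what is visible of it).
The state is a dict: "clock": time; "joint_pos": joint angles; "qvel": joint speeds; "tau": joint torques, N m; "tcp_pos": TCP position; "orientation": TCP orientation; "wrist_force": force on the tool from outside, world axes, zero at the start; "ft_torque": the same for the moment, N m; "finger_gap": finger opening in m; "grip_force": force on a finger pad.
Only numpy, scipy, OpenCV 4.12 (cv2) and the standard library are available. Lean on these libraries where they do the work, as an engineer would, in place of code of your own. Each camera call takes 0.05 s, during which the arm holds its last target. There are 200 camera calls.

## Working session

There is one attempt and no reset: what is moved stays moved. The work goes in short steps, Python scripts to look and compute and a shell command to move; the robot and the scene stay as the last step left them, time stands still between calls to the robot, and variables do not carry over. Pictures are saved under pics/ and viewed, at most 10 in all, crops included, and the job is handed in when it is done.

```bash
mkdir -p pics
cat > h.py <<'E'
import numpy as np, cv2
from scipy.spatial.transform import Rotation as R
from workcell import env
def cam(name):
    m=env.camera_model(name); s=env.get_state()
    f=192/np.tan(np.radians(m["fovy"])/2)
    if "rvec" in m:
        Rw=R.from_rotvec(np.ravel(m["rvec"])).as_matrix(); t=np.ravel(m["tvec"])
        Rc=Rw.T; o=-Rw.T@t
    else:
        q=s["orientation"]; T=np.eye(4); T[:3,:3]=R.from_quat([q[1],q[2],q[3],q[0]]).as_matrix(); T[:3,3]=s["tcp_pos"]
        T=T@np.array(m["T_tool_cam"]); Rc=T[:3,:3]; o=T[:3,3]
    return m,f,Rc,o
def cloud(name):
    m,f,Rc,o=cam(name); img,d=env.read_camera(name)
    v,u=np.mgrid[:384,:512]; xd=(u-m["cx"])/f; yd=(v-m["cy"])/f
    x,y=xd.copy(),yd.copy()
    for _ in range(8):
        k=1+m["k1"]*(x*x+y*y); x,y=xd/k,yd/k
    P=np.stack([x*d,y*d,d],-1)@Rc.T+o
    P[d==0]=np.nan
    return img,P
E
python3 - <<'E'
from h import *
s=env.get_state(); print(s)
out=[]
for c in("scene","side"):
    img,P=cloud(c); np.save(c+".npy",P)
    cv2.imwrite(f"pics/{c}.png",img); out.append(img)
    for n in("planter","planter_knob","planter_handle","cactus","can","rack","lamp_front"):
        try:
            for r in env.outline_of(c,n)[:3]:
                p=P[r["mask"]]; print(c,n,round(r["conf"],2),np.round(r["xy"]),r["mask"].sum(),np.round(np.nanmedian(p,0),3),np.round(np.nanmin(p,0),3),np.round(np.nanmax(p,0),3))
        except Exception as e: print(c,n,e)
cv2.imwrite("pics/both.png",cv2.resize(np.vstack(out),None,fx=0.78,fy=0.78))
E
```

```text
{'clock': 0.0, 'joint_pos': array([-1.39609918e-01,  3.13980626e-01,  4.49552779e-02,  1.30361956e+00,
       -3.17101748e-05,  1.43120875e+00]), 'qvel': array([ 5.79036524e-04,  4.24469022e-04, -2.41898960e-04,  4.55611930e-05,
       -1.20471145e-03, -5.62893324e-04]), 'tau': array([-2.90074182e-03, -4.80629075e+01,  2.98531097e+01,  1.95313990e-02,
       -3.83516899e-04, -4.27451073e-05]), 'tcp_pos': array([5.74502393e-01, 4.55901447e-05, 2.49410418e-01]), 'orientation': array([-7.28612130e-04,  7.07114369e-01,  7.07098589e-01, -5.68933270e-04]), 'wrist_force': array([-0.58165001, -0.9608727 , -0.41985586]), 'ft_torque': array([-0.01260136, -0.02258396, -0.02987411]), 'grip_force': 0.0, 'finger_gap': 0.08532292833058068}
scene planter 0.97 [186. 146.] 1587 [ 0.499 -0.295  0.053] [ 0.377 -0.46  -0.002] [ 0.643 -0.     0.352]
scene planter_knob 0.93 [187. 143.] 1489 [ 0.496 -0.294  0.054] [ 0.377 -0.41  -0.002] [ 0.641 -0.008  0.364]
scene planter_knob 0.29 [229. 246.] 389 [0.659 0.079 0.091] [0.631 0.014 0.039] [0.674 0.132 0.159]
scene planter_handle 0.9 [188. 144.] 1499 [ 0.496 
[... 749 characters left out ...]
  0.156]
side planter_handle 0.62 [148. 239.] 1586 [ 0.5   -0.315  0.054] [ 0.371 -0.36  -0.003] [ 0.634 -0.269  0.156]
side cactus 0.92 [290. 223.] 333 [0.657 0.06  0.092] [0.619 0.032 0.038] [0.675 0.123 0.135]
side cactus 0.78 [326. 211.] 483 [0.644 0.198 0.054] [ 0.567  0.172 -0.004] [0.67  0.269 0.101]
side can 0.79 [346. 164.] 919 [0.529 0.348 0.084] [ 0.426  0.316 -0.005] [0.615 0.405 0.118]
side can 0.67 [263. 226.] 6441 [ 0.641 -0.006  0.043] [ 0.444 -0.135 -0.006] [0.736 0.212 0.304]
side rack 0.59 [261. 225.] 6536 [ 0.641 -0.007  0.043] [ 0.414 -0.135 -0.006] [0.736 0.213 0.304]
side lamp_front 0.65 [265. 228.] 6437 [ 0.641 -0.007  0.043] [ 0.423 -0.135 -0.005] [0.736 0.21  0.304]
```

View pics/scene.png

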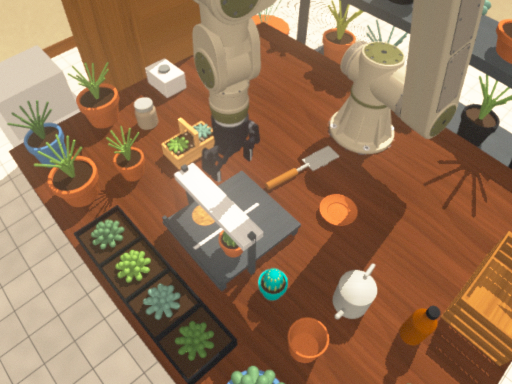

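View pics/side.png

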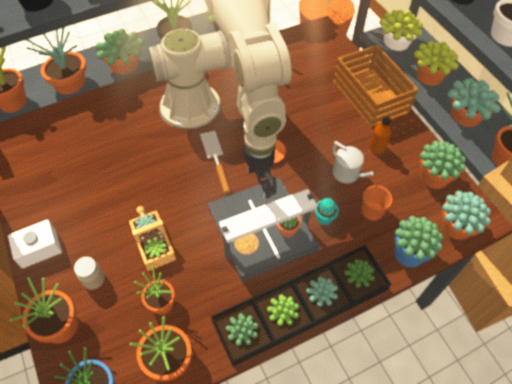

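The scene view shows one planter at (187,145) in scene and (152,240) in side. Its look-alikes are the black succulent tray and the open crate. There are two cactus-shaped things: the terracotta one on the rack at scene (229,246) / side (290,223), and the turquoise decoy on the table at scene (271,284) / side (326,211). The right place looks free, apart from an orange disc at scene (203,215). I'll fit the poses and check crops.

```bash
cat > fit.py <<'E'
from h import *
S=np.load("scene.npy");D=np.load("side.npy")
def sel(P,lo,hi):
    p=P.reshape(-1,3); return p[np.all((p>lo)&(p<hi),1)]
for n,P in(("scene",S),("side",D)):
    d=sel(P,[.4,-.2,.036],[.8,.2,.044]); r=cv2.minAreaRect(d[:,:2].astype(np.float32)); print(n,"deck",len(d),r,np.median(d[:,2]))
    l=sel(P,[.5,-.2,.168],[.8,.2,.180]); print(n,"lamp",len(l),cv2.minAreaRect(l[:,:2].astype(np.float32)),np.median(l[:,2]))
    t=sel(P,[.4,-.45,.045],[.65,-.22,.056]); print(n,"rim",len(t),cv2.minAreaRect(t[:,:2].astype(np.float32)))
    h=sel(P,[.4,-.45,.098],[.65,-.22,.125]); print(n,"hbar",len(h),cv2.minAreaRect(h[:,:2].astype(np.float32)),np.median(h,0))
    b=sel(P,[.4,-.45,.006],[.65,-.22,.125]); print(n,"all",len(b),b.min(0),b.max(0),cv2.minAreaRect(b[:,:2].astype(np.float32)))
print("disc scene",S[213:217,201:206].reshape(-1,3).round(3)[:4],"side",D[243,243:247].round(3))
a=cv2.imread("pics/scene.png");b=cv2.imread("pics/side.png")
c=[cv2.resize(x,(390,290),interpolation=cv2.INTER_CUBIC) for x in(a[110:180,150:244],b[195:275,105:212],a[170:290,150:311],b[180:280,195:330])]
cv2.imwrite("pics/crop.png",np.vstack([np.hstack(c[:2]),np.hstack(c[2:])]))
E
python3 fit.py
```

```text
scene deck 5203 ((0.623322606086731, -0.00011520087718963623), (0.3984186053276062, 0.3538629114627838), 89.85945892333984) 0.041223238769951265
scene lamp 2383 ((0.630948543548584, 0.004135608673095703), (0.27563539147377014, 0.06190075725317001), 88.01167297363281) 0.17532707417162718
scene rim 542 ((0.4856320023536682, -0.3134589195251465), (0.09253638237714767, 0.1618937849998474), 89.65099334716797)
scene hbar 132 ((0.4860530495643616, -0.3125033974647522), (0.09323867410421371, 0.016237081959843636), 88.65418243408203) [ 0.48821807 -0.30945214  0.10728476]
scene all 1612 [ 0.40447196 -0.44696331  0.00603118] [ 0.64999866 -0.22711862  0.11224422] ((0.5278300046920776, -0.33998560905456543), (0.24448199570178986, 0.18410640954971313), 12.414348602294922)
side deck 3398 ((0.6229477524757385, 0.0008124113082885742), (0.399341881275177, 0.35489776730537415), 89.75041961669922) 0.04022623532615199
side lamp 1764 ((0.6322914361953735, 0.002901017665863037), (0.274411678314209, 0.06399788707494736), 87.22122192382812) 0.17422538078179073
side rim 707 ((0.48563918471336365, -0.31540244817733765), (0.09126190096139908, 0.16702087223529816), 87.54098510742188)
side hbar 175 ((0.4865310490131378, -0.31529074907302856), (0.08872145414352417, 0.01685083843767643), 88.58814239501953) [ 0.48857865 -0.31637012  0.10656236]
side all 1733 [ 0.40023614 -0.44626374  0.00600017] [ 0.64893499 -0.22138905  0.11549228] ((0.5236107110977173, -0.3334119915962219), (0.24840302765369415, 0.22219015657901764), 1.1835638284683228)
disc scene [[ 0.63  -0.074  0.041]
 [ 0.629 -0.071  0.044]
 [ 0.627 -0.069  0.043]
 [ 0.623 -0.07   0.039]] side [[ 0.625 -0.074  0.046]
 [ 0.624 -0.07   0.042]
 [ 0.624 -0.067  0.039]
 [ 0.629 -0.066  0.047]]
```

View pics/crop.png

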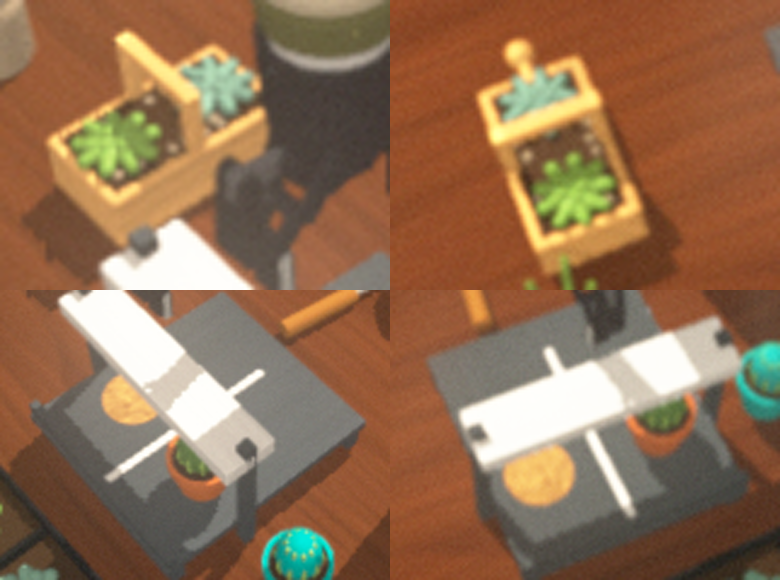

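Close crop confirms: wooden planter, arched handle, ball knob facing the robot (top of the side crop). The real cactus (terracotta pot) is in the left place. The orange disc in the right place reads flat at deck height, so the right place is free. Next I'll refine the rack and planter poses with a rectangle fit.

```bash
cat > fit2.py <<'E'
from h import *
from scipy.optimize import minimize
def rectfit(hi,lo,c0,L,W,off=(0,0)):
    # hi: xy that should be inside, lo: xy that should be outside; soft cost
    def sd(p,q):
        c,s=np.cos(q[2]),np.sin(q[2]); d=p-q[:2]; u=np.c_[d@[c,s],d@[-s,c]]-off
        return np.maximum(abs(u[:,0])-L/2,abs(u[:,1])-W/2)
    f=lambda q: np.clip(sd(hi,q),0,.02).sum()+np.clip(-sd(lo,q),0,.02).sum()
    return min((minimize(f,[c0[0]+a,c0[1]+b,y],method="Nelder-Mead",options=dict(xatol=1e-5,fatol=1e-6,initial_simplex=np.array([c0[0]+a,c0[1]+b,y])+np.array([[0,0,0],[.01,0,0],[0,.01,0],[0,0,.05]]))) for a in(-.006,.006) for b in(-.006,.006) for y in(-.06,.03)),key=lambda r:r.fun).x
def near(P,c,r): 
    p=P.reshape(-1,3); return p[np.all(abs(p[:,:2]-c)<r,1)]
def rack(P):
    p=near(P,[.59,0],[.2,.17]); 
    return rectfit(p[(p[:,2]>.034)&(p[:,2]<.047)][:,:2],p[p[:,2]<.012][:,:2],[.637,0],.28,.25,(-.045,0))
def lamp(P):
    p=near(P,[.63,0],[.1,.2]); p=p[(p[:,2]>.168)&(p[:,2]<.181)]
    return rectfit(p[:,:2],p[:0,:2],[.637,0],.06,.27,(-.005,0))
def planter(P,c,z=0.):
    p=near(P,c,[.16,.16]); h=p[:,2]-z
    return rectfit(p[(h>.044)&(h<.056)][:,:2],p[(h<.010)][:,:2],c,.16,.09)
E
python3 - <<'E'
from fit2 import *
for n in("scene","side"):
    P=np.load(n+".npy"); print(n,"rack",rack(P).round(4),"lamp",lamp(P).round(4),"planter",planter(P,np.array([.486,-.314])).round(4))
print(np.round(env.camera_model("wrist")["T_tool_cam"],3))
E
```

```text
scene rack [ 0.6318 -0.     -0.0352] lamp [ 0.6361  0.0051 -0.035 ] planter [ 0.4839 -0.3151 -0.0034]
side rack [ 0.6313  0.0047 -0.0389] lamp [ 0.6361  0.0016 -0.0423] planter [ 0.4853 -0.3148 -0.0216]
[[-0.001 -0.956 -0.295  0.075]
 [ 1.    -0.    -0.    -0.001]
 [ 0.    -0.295  0.956 -0.123]
 [ 0.     0.     0.     1.   ]]
```

```bash
python3 -m pendant '[{"travel":[-0.45,-0.13,0],"rot":[0,0,0],"fingers":1},{"travel":[-0.87,-0.25,0],"rot":[0,0,0],"fingers":1},{"travel":[-0.87,-0.25,0],"rot":[0,0,0],"fingers":1}]' 60
python3 -m pendant '[{"travel":[-0.45,-0.13,0],"rot":[0,0,0],"fingers":1},{"travel":[-0.87,-0.25,0],"rot":[0,0,0],"fingers":1},{"travel":[-0.87,-0.25,0],"rot":[0,0,0],"fingers":1}]' 
python3 -m pendant '[{"travel":[-0.45,-0.13,0],"rot":[0,0,0],"fingers":1},{"travel":[-0.87,-0.25,0],"rot":[0,0,0],"fingers":1},{"travel":[-0.87,-0.25,0],"rot":[0,0,0],"fingers":1},{"travel":[-0.87,-0.25,0],"rot":[0,0,0],"fingers":1},{"travel":[-0.87,-0.25,0],"rot":[0,0,0],"fingers":1}]'
python3 - <<'E'
from fit2 import *
img,P=cloud("wrist"); cv2.imwrite("pics/w1.png",img)
s=env.get_state(); print(s["clock"],s["tcp_pos"],s["orientation"])
p=near(P,[.486,-.314],[.09,.07]); h=p[(p[:,2]>.1)&(p[:,2]<.115)]
print(len(h),np.median(h,0),cv2.minAreaRect(h[:,:2].astype(np.float32)),planter(P,np.array([.486,-.314])))
E
```

```text
clock: 1.1
tcp_pos: [0.544, -0.1081, 0.2503]
orientation: [0.0, 0.709, 0.706, -0.001]
wrist_force: [1.0, 0.4, 0.4]
finger_gap: 0.0852
grip_force: 0.0
clock: 1.4
tcp_pos: [0.5141, -0.2128, 0.2503]
orientation: [0.001, 0.709, 0.705, -0.0]
wrist_force: [0.8, -0.9, 0.5]
finger_gap: 0.0857
grip_force: 0.0
clock: 1.9
tcp_pos: [0.4853, -0.3121, 0.2502]
orientation: [-0.0, 0.707, 0.707, 0.0]
wrist_force: [-0.0, 0.0, 0.1]
finger_gap: 0.0857
grip_force: 0.0
1.95 [ 0.48547164 -0.31164054  0.2502774 ] [-3.36116000e-04  7.06594131e-01  7.07618916e-01  3.03001234e-04]
1134 [ 0.48556833 -0.31093704  0.10585292] ((0.48632651567459106, -0.3147338628768921), (0.08883941918611526, 0.013969686813652515), 89.70918273925781) [ 0.48639044 -0.31605193 -0.01882779]
```

View pics/w1.png

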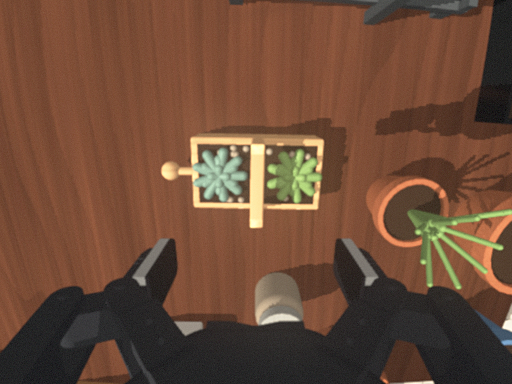

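The wrist view shows the handle bar midway between the fingers at about (257,185), with the knob at (171,171) toward the robot. I'll go down and grip the bar.

```bash
python3 -m pendant '[{"travel":[-0.025,0,0.3],"rot":[0,0,-0.01],"fingers":1},{"travel":[-0.025,0.005,0.6],"rot":[0,0,0.01],"fingers":1},{"travel":[-0.025,0.005,0.8],"rot":[0,0,0.01],"fingers":1}]' 70
python3 -m pendant '[{"travel":[0,0,0.2],"rot":[0,0,0],"fingers":1},{"travel":[0,0,0.45],"rot":[0,0,0],"fingers":1},{"travel":[0,0,0.45],"rot":[0,0,0],"fingers":1},{"travel":[0,0,0.45],"rot":[0,0,0],"fingers":0},{"travel":[0,0,0.45],"rot":[0,0,0],"fingers":-1},{"travel":[0,0,0.45],"rot":[0,0,0],"fingers":-1},{"travel":[0,0,0.45],"rot":[0,0,0],"fingers":-1},{"travel":[0,0,0.45],"rot":[0,0,0],"fingers":-1},{"travel":[0,0,0.45],"rot":[0,0,0],"fingers":-1},{"travel":[0,0,0.45],"rot":[0,0,0],"fingers":-1}]'
```

```text
clock: 2.25
tcp_pos: [0.4857, -0.3135, 0.1523]
orientation: [-0.001, 0.71, 0.704, 0.0]
wrist_force: [0.2, 0.1, -0.3]
finger_gap: 0.0853
grip_force: 0.0
clock: 3.25
tcp_pos: [0.4865, -0.3167, 0.1014]
orientation: [0.001, 0.711, 0.703, 0.0]
wrist_force: [2.1, 1.4, 5.3]
finger_gap: 0.0129
grip_force: 68.7
```

```bash
python3 -m pendant '[{"travel":[0,0,-0.1],"rot":[0,0,0],"fingers":-1},{"travel":[0,0,-0.3],"rot":[0,0,0],"fingers":-1},{"travel":[0,0,-0.5],"rot":[0,0,0],"fingers":-1},{"travel":[0,0,-0.55],"rot":[0,0,0],"fingers":-1},{"travel":[0,0,-0.55],"rot":[0,0,0],"fingers":-1}]'
python3 -m pendant '[{"travel":[0.15,0,0],"rot":[0,0,0],"fingers":-1},{"travel":[0.35,0,0],"rot":[0,0,0],"fingers":-1},{"travel":[0.6,0,0],"rot":[0,0,0.02],"fingers":-1},{"travel":[0.85,0,0],"rot":[0,0,0.025],"fingers":-1},{"travel":[1,0,0],"rot":[0,0,0.025],"fingers":-1}]'
python3 -m pendant '[{"travel":[0.2,0,0],"rot":[0,0,0],"fingers":-1},{"travel":[0.45,0,0],"rot":[0,0,0],"fingers":-1},{"travel":[0.7,0,0],"rot":[0,0,0],"fingers":-1},{"travel":[0.9,0,0],"rot":[0,0,0],"fingers":-1},{"travel":[1,0,0],"rot":[0,0,0],"fingers":-1},{"travel":[1,0,0],"rot":[0,0,0],"fingers":-1},{"travel":[1,0,0],"rot":[0,0,0],"fingers":-1}]'
```

```text
clock: 3.75
tcp_pos: [0.4855, -0.3163, 0.1664]
orientation: [0.0, 0.711, 0.703, -0.0]
wrist_force: [0.3, 0.0, -8.3]
finger_gap: 0.0125
grip_force: 68.8
clock: 4.25
tcp_pos: [0.4849, -0.1929, 0.1643]
orientation: [-0.003, 0.719, 0.695, -0.0]
wrist_force: [-0.1, -1.0, -8.3]
finger_gap: 0.0127
grip_force: 68.8
clock: 4.95
tcp_pos: [0.4913, -0.0767, 0.166]
orientation: [0.0, 0.72, 0.694, -0.0]
wrist_force: [-0.7, -0.1, -7.2]
finger_gap: 0.0127
grip_force: 68.8
```

Run:
```python
from fit2 import *
out=[]
for n in("scene","side"):
    img,P=cloud(n); out.append(img[130:300,130:360]); 
    p=near(P,[.49,-.08],[.1,.07]); h=p[(p[:,2]>.11)&(p[:,2]<.121)]
    print(n,len(h),cv2.minAreaRect(h[:,:2].astype(np.float32)))
cv2.imwrite("pics/c2.png",np.hstack([cv2.resize(o,(400,296),interpolation=cv2.INTER_CUBIC) for o in out]))
```

```text
scene 758 ((0.4802032709121704, -0.07393006980419159), (0.09213780611753464, 0.18043312430381775), 87.75008392333984)
side 548 ((0.4880964756011963, -0.07654474675655365), (0.0894918143749237, 0.15464401245117188), 87.69880676269531)
```

View pics/c2.png

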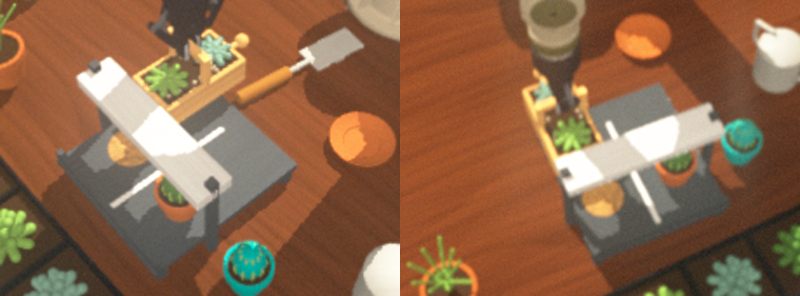

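The picture shows the planter hanging level, knob to the front at scene crop (243,40), just before the rack. I'll move it in over the right lane and lower it.

```bash
python3 -m pendant '[{"travel":[0.1,0.08,0],"rot":[0,0,0],"fingers":-1},{"travel":[0.165,0.18,0],"rot":[0,0,0],"fingers":-1},{"travel":[0.165,0.18,0.08],"rot":[0,0,0],"fingers":-1},{"travel":[0.165,0.18,0.15],"rot":[0,0,0],"fingers":-1},{"travel":[0.165,0.18,0.18],"rot":[0,0,0],"fingers":-1},{"travel":[0.165,0.18,0.195],"rot":[0,0,0],"fingers":-1},{"travel":[0.165,0.18,0.195],"rot":[0,0,0],"fingers":-1}]'
```

```text
clock: 5.75
tcp_pos: [0.5132, -0.0574, 0.1425]
orientation: [-0.0, 0.72, 0.694, -0.0]
wrist_force: [0.3, 0.4, -8.2]
finger_gap: 0.0127
grip_force: 68.8
```

```bash
python3 -m pendant '[{"travel":[0,0,0.01],"rot":[0,0,0],"fingers":-1},{"travel":[0,0,0.02],"rot":[0,0,0],"fingers":-1},{"travel":[0,0,0.02],"rot":[0,0,0],"fingers":-1}]'
```

```text
clock: 6.05
tcp_pos: [0.5139, -0.0574, 0.1415]
orientation: [0.001, 0.72, 0.694, 0.0]
wrist_force: [-2.0, 1.4, -1.6]
finger_gap: 0.0128
grip_force: 69.6
```

```bash
python3 -m pendant '[{"travel":[0,0,0],"rot":[0,0,0],"fingers":-0.2},{"travel":[0,0,0],"rot":[0,0,0],"fingers":0.3},{"travel":[0,0,0],"rot":[0,0,0],"fingers":0.3},{"travel":[0,0,0],"rot":[0,0,0],"fingers":0.3},{"travel":[0,0,-0.1],"rot":[0,0,0],"fingers":0.3},{"travel":[0,0,-0.4],"rot":[0,0,0],"fingers":0.3},{"travel":[0,0,-0.7],"rot":[0,0,0],"fingers":0.3},{"travel":[0,0,-0.9],"rot":[0,0,0],"fingers":0.3},{"travel":[0,0,-0.9],"rot":[0,0,0],"fingers":0.3}]'
python3 - <<'E'
from fit2 import *
for n in("scene","side","wrist"):
    img,P=cloud(n); print(n,planter(P,np.array([.513,-.058]),.04))
    p=near(P,[.513,-.058],[.03,.06]); h=p[(p[:,2]>.142)&(p[:,2]<.153)]
    if len(h):print(len(h),cv2.minAreaRect(h[:,:2].astype(np.float32)))
    k=near(P,[.404,-.054],[.015,.02]); k=k[k[:,2]>.06]; print("knob",len(k),k.mean(0) if len(k) else 0)
cv2.imwrite("pics/w2.png",img)
E
```

```text
clock: 6.95
tcp_pos: [0.5158, -0.0579, 0.2535]
orientation: [0.003, 0.72, 0.694, 0.002]
wrist_force: [0.3, 0.2, -0.5]
finger_gap: 0.0556
grip_force: 0.0
scene [ 0.49643948 -0.05576163 -0.03594343]
168 ((0.5132273435592651, -0.054876916110515594), (0.08949638158082962, 0.014954876154661179), 87.38091278076172)
knob 56 [ 0.40624263 -0.04805058  0.0827787 ]
side [ 0.47763637 -0.05292876 -0.09151375]
130 ((0.5145823955535889, -0.05718028172850609), (0.08837151527404785, 0.017686991021037102), 88.3558120727539)
knob 221 [ 0.40738648 -0.05828989  0.58686009]
wrist [ 0.51357179 -0.05681578 -0.03924724]
1526 ((0.5128920674324036, -0.05586475878953934), (0.08984669297933578, 0.013767869211733341), 88.08441162109375)
knob 374 [ 0.40652083 -0.05015101  0.08137494]
```

View pics/w2.png

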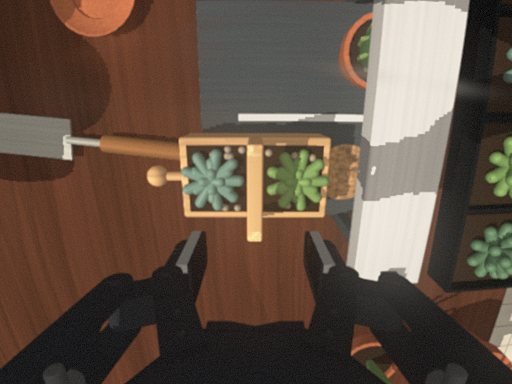

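The wrist view shows the planter standing at the front of the right lane, square to the divider, with the knob at (157,176). The trowel beside it lies low on the table. Next I'll move over the knob and turn the wrist 90°, with the camera away from the lamp.

```bash
python3 -m pendant '[{"travel":[0,-0.3,0],"rot":[0,0,-0.12],"fingers":0.3},{"travel":[0,-0.6,0],"rot":[0,0,-0.26],"fingers":0.5},{"travel":[0.015,-0.935,0],"rot":[0,0,-0.4],"fingers":0.5},{"travel":[0.015,-0.935,0],"rot":[0,0,-0.54],"fingers":0.5},{"travel":[0.015,-0.935,0],"rot":[0,0,-0.68],"fingers":0.5},{"travel":[0.015,-0.935,0],"rot":[0,0,-0.82],"fingers":0.5},{"travel":[0.015,-0.935,0],"rot":[0,0,-0.96],"fingers":0.5},{"travel":[0.015,-0.935,0],"rot":[0,0,-1],"fingers":0.5},{"travel":[0.015,-0.935,0],"rot":[0,0,-1],"fingers":0.5}]'
python3 -m pendant '[{"travel":[0,0,0],"rot":[0,0,-0.14],"fingers":0.5},{"travel":[0,0,0],"rot":[0,0,-0.28],"fingers":0.5},{"travel":[0,0,0],"rot":[0,0,-0.42],"fingers":0.5},{"travel":[0,0,0],"rot":[0,0,-0.5],"fingers":0.5},{"travel":[0,0,0],"rot":[0,0,-0.5],"fingers":0.5},{"travel":[0,0,0],"rot":[0,0,-0.5],"fingers":0.5}]'
python3 - <<'E'
from fit2 import *
s=env.get_state();print(s["joint_pos"].round(2),s["tcp_pos"],s["orientation"])
img,P=cloud("wrist"); cv2.imwrite("pics/w3.png",img)
k=near(P,[.404,-.052],[.014,.016]); k=k[(k[:,2]>.075)&(k[:,2]<.1)]
print("knob",len(k),k.mean(0),k.min(0),k.max(0))
E
```

```text
clock: 8.0
tcp_pos: [0.4007, -0.0511, 0.2473]
orientation: [-0.001, 0.277, 0.961, 0.0]
wrist_force: [1.5, -0.6, 0.8]
finger_gap: 0.0638
grip_force: 0.0
clock: 8.6
tcp_pos: [0.4012, -0.0513, 0.248]
orientation: [-0.001, 0.02, 1.0, 0.0]
wrist_force: [-0.2, -0.4, 0.3]
finger_gap: 0.0636
grip_force: 0.0
[-0.33 -0.02 -0.35  1.24 -0.   -0.29] [ 0.40119165 -0.05127785  0.24797394] [-5.24533617e-04  1.97050381e-02  9.99805686e-01  1.63170252e-04]
knob 374 [ 0.40238353 -0.05241222  0.08167628] [ 0.3911391  -0.06376725  0.07508395] [ 0.41794499 -0.04119951  0.08682642]
```

View pics/w3.png

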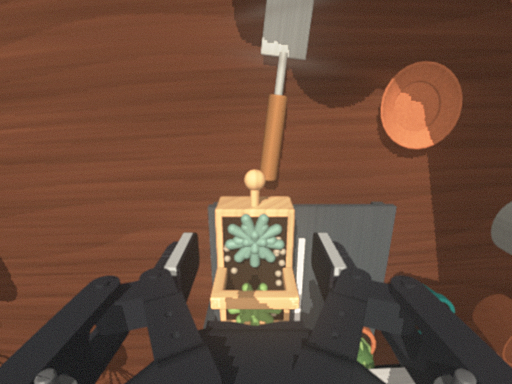

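The wrist view shows the knob at (255,180), centred between the fingers, with the wrist square to the planter. Going down to grip it.

```bash
python3 -m pendant '[{"travel":[-0.015,-0.005,0.3],"rot":[0,0,0],"fingers":0.4},{"travel":[-0.015,-0.005,0.6],"rot":[0,0,0],"fingers":0.4},{"travel":[-0.015,-0.005,0.9],"rot":[0,0,0],"fingers":0.4},{"travel":[-0.015,-0.005,0.9],"rot":[0,0,0],"fingers":0.4}]'
python3 -m pendant '[{"travel":[0,0,0.25],"rot":[0,0,0],"fingers":0.4},{"travel":[0,0,0.45],"rot":[0,0,0],"fingers":0.4},{"travel":[0,0,0.53],"rot":[0,0,0],"fingers":0.4},{"travel":[0,0,0.53],"rot":[0,0,0],"fingers":0},{"travel":[0,0,0.53],"rot":[0,0,0],"fingers":-0.3},{"travel":[0,0,0.53],"rot":[0,0,0],"fingers":-0.6},{"travel":[0,0,0.53],"rot":[0,0,0],"fingers":-0.8},{"travel":[0,0,0.53],"rot":[0,0,0],"fingers":-0.8},{"travel":[0,0,0.53],"rot":[0,0,0],"fingers":-0.8},{"travel":[0,0,0.53],"rot":[0,0,0],"fingers":-0.8}]' 40
```

```text
clock: 9.05
tcp_pos: [0.3997, -0.0509, 0.1366]
orientation: [-0.004, 0.019, 1.0, 0.001]
wrist_force: [-1.1, 0.8, 0.8]
finger_gap: 0.0602
grip_force: 0.0
clock: 10.05
tcp_pos: [0.4045, -0.0524, 0.0785]
orientation: [0.001, 0.018, 1.0, -0.0]
wrist_force: [-1.0, -1.2, 6.3]
finger_gap: 0.0213
grip_force: 38.9
```

```bash
python3 -m pendant '[{"travel":[-0.05,0,0],"rot":[0,0,0],"fingers":-0.8},{"travel":[-0.13,0,0],"rot":[0,0,0],"fingers":-0.8},{"travel":[-0.22,0,0],"rot":[0,0,0],"fingers":-0.8},{"travel":[-0.31,0,0],"rot":[0,0,0],"fingers":-0.8},{"travel":[-0.4,0,0],"rot":[0,0,0],"fingers":-0.8},{"travel":[-0.5,0,0],"rot":[0,0,0],"fingers":-0.8},{"travel":[-0.6,0,0],"rot":[0,0,0],"fingers":-0.8},{"travel":[-0.7,0,0],"rot":[0,0,0],"fingers":-0.8},{"travel":[-0.75,0,0],"rot":[0,0,0],"fingers":-0.8},{"travel":[-0.75,0,0],"rot":[0,0,0],"fingers":-0.8}]'
python3 - <<'E'
from fit2 import *
out=[]
for n in("scene","side"):
    img,P=cloud(n); out.append(img[130:300,130:360])
cv2.imwrite("pics/c3.png",np.hstack([cv2.resize(o,(400,296),interpolation=cv2.INTER_CUBIC) for o in out]))
E
```

```text
clock: 11.05
tcp_pos: [0.4906, -0.0551, 0.0785]
orientation: [-0.003, 0.018, 1.0, -0.0]
wrist_force: [-12.0, 0.3, 16.3]
finger_gap: 0.0216
grip_force: 39.7
```

View pics/c3.png

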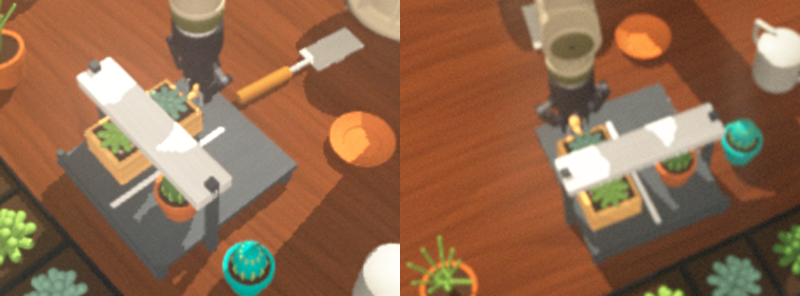

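The planter is sliding straight in the right lane and passes under the lamp, clear of the divider and the cactus. About 31 mm remain.

```bash
python3 -m pendant '[{"travel":[-0.06,0,0],"rot":[0,0,0],"fingers":-0.8},{"travel":[-0.12,0,0],"rot":[0,0,0],"fingers":-0.8},{"travel":[-0.17,0,0],"rot":[0,0,0],"fingers":-0.8},{"travel":[-0.21,0,0],"rot":[0,0,0],"fingers":-0.8},{"travel":[-0.21,0,0],"rot":[0,0,0],"fingers":-0.8}]'
python3 -m pendant '[{"travel":[-0.02,0,0],"rot":[0,0,0],"fingers":-0.8},{"travel":[-0.035,0,0],"rot":[0,0,0],"fingers":-0.8},{"travel":[-0.035,0,0],"rot":[0,0,0],"fingers":-0.8}]'
```

```text
clock: 11.65
tcp_pos: [0.5151, -0.0559, 0.0785]
orientation: [-0.003, 0.018, 1.0, -0.0]
wrist_force: [-12.9, 0.3, 16.5]
finger_gap: 0.0217
grip_force: 39.6
clock: 11.95
tcp_pos: [0.5183, -0.0559, 0.0785]
orientation: [-0.004, 0.018, 1.0, -0.0]
wrist_force: [-16.3, 0.6, 18.5]
finger_gap: 0.0215
grip_force: 39.8
```

```bash
python3 -m pendant '[{"travel":[-0.02,0,0],"rot":[0,0,0],"fingers":-0.8},{"travel":[-0.035,0,0],"rot":[0,0,0],"fingers":-0.8},{"travel":[-0.035,0,0],"rot":[0,0,0],"fingers":-0.8}]'
python3 -m pendant '[{"travel":[-0.02,0,0],"rot":[0,0,0],"fingers":-0.8},{"travel":[-0.03,0,0],"rot":[0,0,0],"fingers":-0.8},{"travel":[-0.03,0,0],"rot":[0,0,0],"fingers":-0.8}]'
```

```text
clock: 12.25
tcp_pos: [0.5227, -0.0561, 0.0785]
orientation: [-0.004, 0.018, 1.0, -0.0]
wrist_force: [-15.3, 0.6, 16.9]
finger_gap: 0.0215
grip_force: 39.7
clock: 12.55
tcp_pos: [0.5262, -0.0563, 0.0785]
orientation: [-0.004, 0.018, 1.0, -0.0]
wrist_force: [-15.1, 0.9, 18.0]
finger_gap: 0.0217
grip_force: 39.8
```

```bash
python3 -m pendant '[{"travel":[-0.015,0,0],"rot":[0,0,0],"fingers":-0.8},{"travel":[-0.025,0,0],"rot":[0,0,0],"fingers":-0.8},{"travel":[-0.025,0,0],"rot":[0,0,0],"fingers":-0.8}]'
python3 - <<'E'
from fit2 import *
for n in("scene","side"):
    img,P=cloud(n); print(n,planter(P,np.array([.634,-.062]),.04), rack(P)); np.save(n+"2.npy",P)
    cv2.imwrite(f"pics/{n}4.png",img)
    p=near(P,[.675,-.064],[.1,.06]); p=p[(p[:,2]>.082)&(p[:,2]<.097)]; print(cv2.minAreaRect(p[:,:2].astype(np.float32)),p.max(0))
a=[cv2.resize(cv2.imread(f"pics/{n}4.png")[180:280,s:s+130],(390,300),interpolation=cv2.INTER_CUBIC) for n,s in(("scene",165),("side",200))]
cv2.imwrite("pics/c4.png",np.hstack(a))
E
```

```text
clock: 12.85
tcp_pos: [0.5272, -0.0563, 0.0784]
orientation: [-0.005, 0.019, 1.0, -0.0]
wrist_force: [-20.9, 0.3, 22.5]
finger_gap: 0.0214
grip_force: 40.2
scene [ 0.63373053 -0.06087679 -0.02837743] [ 6.31851678e-01 -3.02405748e-04 -3.77542682e-02]
((0.6744906902313232, -0.06850136816501617), (0.11028159409761429, 0.07941978424787521), 87.06340789794922) [ 0.71593562 -0.01454337  0.09691089]
side [ 0.63536912 -0.05957672 -0.03953921] [ 0.63103744  0.00469151 -0.0392841 ]
((0.6702258586883545, -0.06973235309123993), (0.1090114563703537, 0.09189586341381073), 88.81978607177734) [ 0.71682301 -0.01481069  0.09698537]
```

View pics/c4.png

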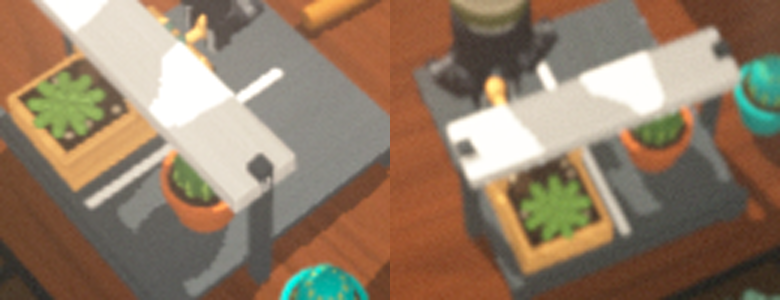

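The picture shows the planter against the rear of the right place. Force has begun to climb, so I'll press a little more to confirm contact with the stop.

```bash
python3 -m pendant '[{"travel":[-0.015,0,0],"rot":[0,0,0],"fingers":-0.8},{"travel":[-0.03,0,0],"rot":[0,0,0],"fingers":-0.8},{"travel":[-0.03,0,0],"rot":[0,0,0],"fingers":-0.8}]'
```

```text
clock: 13.25
tcp_pos: [0.5273, -0.0562, 0.0783]
orientation: [-0.009, 0.019, 1.0, -0.0]
wrist_force: [-31.0, -0.6, 31.1]
finger_gap: 0.0215
grip_force: 40.8
```

Stopped dead at the stop: no further travel while force rose to 31 N. I'll ease off, release and go up and back.

```bash
python3 -m pendant '[{"travel":[0.03,0,0],"rot":[0,0,0],"fingers":-0.8},{"travel":[0.03,0,0],"rot":[0,0,0],"fingers":-0.3},{"travel":[0.03,0,0],"rot":[0,0,0],"fingers":0.3},{"travel":[0.03,0,0],"rot":[0,0,0],"fingers":0.3},{"travel":[0.03,0,0],"rot":[0,0,0],"fingers":0.3},{"travel":[0.05,0,-0.2],"rot":[0,0,0],"fingers":0.3},{"travel":[0.15,0,-0.5],"rot":[0,0,0],"fingers":0.3},{"travel":[0.4,0,-0.9],"rot":[0,0,0],"fingers":0.3},{"travel":[0.6,0,-1],"rot":[0,0,0],"fingers":0.3},{"travel":[0.6,0,-1],"rot":[0,0,0],"fingers":0.3}]'
python3 -m pendant '[{"travel":[0,0,-0.3],"rot":[0,0,0],"fingers":0.3},{"travel":[0,0,-0.5],"rot":[0,0,0],"fingers":0.3},{"travel":[0,0,-0.5],"rot":[0,0,0],"fingers":0.3}]'
python3 - <<'E'
from fit2 import *
out=[]
for n,s in(("scene",165),("side",200)):
    img,P=cloud(n); r=rack(P); q=planter(P,np.array([.634,-.062]),.04)
    d=q[:2]-np.array([.634,.003]); c,sn=np.cos(-.037),np.sin(-.037); print(n,q,"rack frame",d@[c,sn],d@[-sn,c])
    k=near(P,[.524,-.057],[.016,.016]); k=k[(k[:,2]>.07)&(k[:,2]<.1)]; print("knob",len(k),k.mean(0))
    for m in env.outline_of(n,"cactus"): print(m["conf"],np.nanmedian(P[m["mask"]],0))
    out.append(cv2.resize(img[170:290,s-5:s+150],(390,302),interpolation=cv2.INTER_CUBIC))
cv2.imwrite("pics/c5.png",np.hstack(out))
E
```

```text
clock: 14.25
tcp_pos: [0.4643, -0.0543, 0.1999]
orientation: [0.002, 0.018, 1.0, -0.001]
wrist_force: [0.6, -0.4, -1.0]
finger_gap: 0.0553
grip_force: 0.0
clock: 14.55
tcp_pos: [0.4675, -0.0549, 0.2596]
orientation: [0.003, 0.018, 1.0, -0.001]
wrist_force: [0.7, 0.1, 0.6]
finger_gap: 0.0551
grip_force: 0.0
scene [ 0.63454321 -0.0609511  -0.02555196] rack frame 0.0029084912373947363 -0.0638872385446495
knob 63 [ 0.52841281 -0.05217577  0.08331317]
0.66 [0.6583236  0.07888894 0.09146765]
0.58 [0.64413261 0.21629085 0.05500076]
side [ 0.63555843 -0.05968533 -0.03784816] rack frame 0.0038761890076375845 -0.06258477669598227
knob 45 [ 0.52907    -0.05753427  0.08210845]
0.88 [0.65640565 0.05819389 0.09170174]
0.68 [0.64553993 0.19748535 0.05476379]
0.57 [0.63410557 0.01331753 0.04415553]
```

View pics/c5.png

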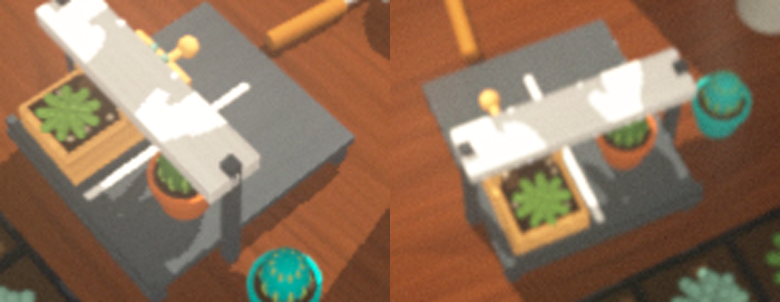

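The planter is home in the right place, level and square to the rack, with its knob to the front at crop (188,45). The cactus reads where it stood at the start, and the gripper is clear of everything. Handing in.

```bash
python3 -c "
from workcell import env
print(env.hand_in())"
```

```text
the job is handed in; nothing more can be done
None
```

The planter stands home against the back stop in the free right-hand place, square to the rack with its knob to the front; the cactus was not moved, and the job is handed in (the hand-in gave no verdict).

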